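Back the bench winch off by one notch

ROBOT

A 6-joint arm with a two-finger parallel gripper is mounted at the origin on the work surface. World frame = base frame: x ahead of the robot, y to its left, z up, the work surface at z = 0. Lengths are in mm, angles in rad, forces in N, time in s.
With the tool pointing down it reaches from about 350 to 975 mm from the base axis. Payload 7.1 kg.
Tool frame: the origin (TCP) lies on the mounting face of the last link; the fingertips stand 182 mm ahead of it and the grasp point (between the pads) lies 163 mm ahead of it (ctrl.tip_reach is the distance from the TCP to the fingertips, in mm); z points along the fingers, y is the direction in which the jaws open and shut (so a half turn about z gives the same grasp; the last joint's range is limited). The gripper opens to 88 mm and grips with 3 to 60 N. Pads are 20 mm wide; open, the fingers measure 115 mm over their backs; the gripper's body (75 mm by 178 mm) begins 61 mm behind the grasp point.
Start: joints at [-1.133, 0.423, 1.63, -0, 1.089, -0.019], TCP at [275.689, -560.894, 404.675] pointing down, gripper open.
Joint ranges: [-3, 3], [-0.9, 2.11], [0.09, 2.58], [-1.31, 4.45], [0.11, 2.69], [-2.54, 2.54]. Speed limits (rad/s): [2.39, 2.39, 3.01, 3.14, 3.14, 3.14].

INTERFACE

Orientations are given as a rotation vector (axis times angle).
In Python, from workcell import ctrl gives the robot as it stands.
- The arm moves only by the tool jog_arm, never from a script. Its argument "steps" is a list that holds one entry, the list of rows, each a list of 7 numbers: the shift along the tool's x, y, z in m, then the turn, a rotation vector about the tool's x, y, z in degrees, then the gripper's target within -1 to 1 (shut at 1, half-way at 0, fully open at -1). A call has 1 to 20 rows; each row shifts and turns the commanded pose from where the row before left it, along the tool's axes as they then stand; what a row does not reach is not made up. A row lasts 1/12 s, in which the tool goes at most 41.7 mm and 7.16 degrees, less where a joint would pass 70% of its speed; a pose out of reach is approached as far as the arm can. A call is refused whole if a number of a shift passes 0.0417 or a number of a turn 7.16, either way. A call with a gripper value outside its range is refused whole. The fingers move at their own pace and stop on an object; the grip force is fixed at half the most. Time passes only in rows, so rows that do not move let the fingers close. It gives the time, the measured TCP pose, the force and the opening at its end, in the units of the state.
- ctrl.get_obs(): the state, without advancing time (a new reading comes with each control period).
- ctrl.get_image(name): name is "scene" or "top" or "wrist"; returns the picture (480x640x3 uint8, red, green, blue); there is no depth.
- ctrl.camera_info(name): a dict with "fx", "fy", "cx", "cy" (pixels), "dist" ([k1, k2, p1, p2, k3] as OpenCV has them; the pictures are not rectified), "origin" and "attitude" of the camera in the world; the wrist camera has in their place "T_tool_cam" (4x4, takes a point from camera to tool coordinates, whose origin is the TCP and whose axes are the flange's). Camera axes: x right, y down, z forward; pixel columns grow to the right and rows downward; lengths in mm; the calibration is good to about 2 mm. A picture is of the moment at which its call begins: read the wrist's pose just before it. camera_info takes no time and is no camera call.
- ctrl.close_job(): hands the job in, once; it reports no verdict.
Trained networks look in the newest picture that a camera, given by its name, has taken for a name from the list of things; names that differ only in an ending like _2 or _b are one class to them, and where a whole thing is asked for, a point or a joint stands for the part that bears it (a point fixed in the world has none). Each returns a list of dicts, best first, with "p" (0 to 1); they miss things now and then, are a little off and sometimes report something else, mostly with a low value. They report only what shows in the picture. A call takes as long as a camera call.
- ctrl.look_for(thing, camera): "bbox" ([left, top, right, bottom] in pixels, round what is visible of it).
- ctrl.trace(thing, camera): "pixels" (480x640 bool, what is visible of it) and "bbox" ([left, top, right, bottom] in pixels, round what is visible of it).
- ctrl.landmark_of(thing, camera): "uv" ([column, row] in pixels: a listed point, or the origin of a listed thing).
The state is a dict: "t": time; "qpos": joint angles; "qvel": joint speeds; "joint_torque": joint torques, N m; "ee_pos": TCP position; "orientation": TCP orientation; "ft_force": force on the tool from outside, world axes, zero at the start; "moment": the same for the moment, N m; "width": finger opening in mm.
Only numpy, scipy, OpenCV 4.12 (cv2) and the standard library are available. Lean on these libraries where they do the work, as an engineer would, in place of code of your own. Each camera call takes 0.05 s, during which the arm holds its last target.

TASK

The storage-lift winch on the bench has been wound one notch too far. With a fingertip, flip its pawl up by its thumb tab and over until it stays parked, push a peg at the top of the wheel towards the pawl's pivot to turn the wheel backward by exactly one notch, then tip the pawl back so that it sits fully down in the next notch. Only push, pick nothing up, and leave the other things on the bench where they are.

Things in the scene. Friction and masses are not known exactly. Their poses are not given: they have to be found in the camera images.
- winch: Bench hand winch fixed to the table, no rope or load; base plate 270 x 200 x 8 mm. Origin on the table under the axle; z up, x horizontal in the wheel's plane, y along the axle. Sizes below are in mm in this frame. An upright plate (y -26 to -18, x -143 to 47) reaches z 154, an empty drum (flanges 96 across, y -30 to -98) is behind it; no frame part is higher.
- axle (a point): Centre of the steel ratchet wheel, at x 0, y 0, z 115. Wheel 14 thick (y -7 to 7), root radius 56, 8 teeth with tips at radius 72 (highest tip z 187). 8 plain round pegs 12 thick, one per notch, 45 degrees apart, stand out of its +y face on a circle of radius 58, from y 7 to y 62.
- wheel (a joint): Wheel angle (rad), within 0.1 of 0 at the start. Positive = backward = the wheel's top moves towards the pawl's pivot (-x of the winch). One notch is 0.785. With the pawl down there is a play of about 0.18 either way round each notch's middle (0, 0.785, ...), and then backward is blocked. It stays where it is left; about 3 N at a peg turns it.
- push_peg (a point): Middle of the peg just past the top of the wheel on the side away from the pawl: at wheel angle 0 at x 22, y 36, z 169; one notch backward at x -22, y 36, z 169. Free gap to the next peg: 32 mm. The pegs are far from the parked pawl.
- pawl (a joint): Pawl hinge (rad). 0 = down on its stop, nose in a notch; grows as it is lifted; nose clear of all teeth above about 0.3; 1.2 = thrown over on its parking stop. It tips by its own weight (160 g, hardly any friction): let go below about 0.7 it drops down, above 0.85 it falls over and stays parked. Coming down on a tooth instead of in a notch it stops at about 0.1 to 0.25.
- pawl_pivot (a point): Pivot of the pawl, at x -113, y 0, z 140, axis along y. The pawl is a V: an arm 14 thick, 89 long, rising 30 degrees from here to the wheel (y -7 to 7), and a thumb lever 85 long, rising 55 degrees. Parked, the lever leans the other way, its end near x -160, z 211: pushed there towards +x by a fingertip (lower end at z 180, y -40) until its leading face is near x -118, the pawl tips back and drops.
- pawl_tab (a point): Middle of the end of the thumb tab, the lever's cross plate, 8 thick, 40 high, reaching sideways from the lever to y -62 over the side plate and drum. Pawl down: x -64, y -40, z 210. Pushed towards -x by a fingertip with its lower end at z 180 and y -40, the pawl swings up and over; the finger's leading face must go to about x -134, level all the way. The lever's end rises to z 227 at most.
- tin: Bystander: closed food tin, 74 mm across, 110 mm tall, standing; origin at the middle of its underside. Leave it where it is.
- jar: Bystander: glass jar with a screw lid, 64 mm across, 90 mm tall, standing; origin at the middle of its underside. Leave it where it is.
- vinegar: Bystander: amber bottle, 60 mm across, 170 mm tall, standing; origin at the middle of its underside. Leave it where it is.
- spanner: Bystander: open-ended steel spanner lying flat, its long axis is its x; origin at the middle of its underside. Leave it where it is.
- driver: Bystander: screwdriver lying flat, its long axis is its x; origin at the middle of its underside. Leave it where it is.
- taperoll: Bystander: cardboard ring (empty tape core) 90 mm across, 48 mm tall, lying flat; origin at the middle of its underside. Leave it where it is.
- carton: Bystander: cardboard carton 70 x 100 x 130 mm, standing; origin at the middle of its underside. Leave it where it is.

How it is judged:
By the outcome, as a careful person would: the job done as asked, in the order asked, and still so for the second after the job is handed in, with the robot touching nothing.
It also fails if it takes over 54 s, if anything falls off the work surface, if the arm or the gripper's body presses on something with over 40 N, if the wrist force passes 120 N, or if a joint passes its speed limit or range.

## Working session

There is one attempt and no reset: what is moved stays moved. The work goes in short steps, Python scripts to look and compute and a tool call to move; the robot and the scene stay as the last step left them, time stands still between calls to the robot, and variables do not carry over. Pictures are saved under pics/ and viewed, and the job is handed in when it is done.

Besides the shell and the picture viewer there is one more tool, called after ">>>" as name([rows], argument=value, ...), one row to a line, values as JSON. jog_arm: Moves the arm, as the interface text tells. Its arguments: {"type":"object","properties":{"steps":{"type":"array"}},"required":["steps"]}

```bash
mkdir -p pics; ls; python3 - <<'E'
from workcell import ctrl
import cv2, numpy as np
o=ctrl.get_obs(); print({k:np.round(v,3).tolist() if not np.isscalar(v) else v for k,v in o.items()})
for n in ["scene","top"]:
    im=ctrl.get_image(n); cv2.imwrite(f"pics/{n}0.png",im[:,:,::-1])
    ci=ctrl.camera_info(n); print(n,ci)
    for t in ["axle","push_peg","pawl_pivot","pawl_tab","winch"]:
        print(t,[(np.round(d["uv"],1).tolist(),round(d["p"],2)) for d in ctrl.landmark_of(t,n)][:3])
print(ctrl.tip_reach, ctrl.camera_info("wrist"))
E
```

```text
pics
{'t': 0.0, 'qpos': [-1.133, 0.424, 1.631, -0.0, 1.089, -0.019], 'qvel': [0.0, -0.0, -0.001, 0.001, -0.0, 0.001], 'joint_torque': [-0.001, -54.463, -27.366, 0.064, 0.023, -0.0], 'ee_pos': [275.578, -560.65, 403.906], 'orientation': [-3.059, -0.711, 0.001], 'ft_force': [0.805, 0.37, 0.705], 'moment': [-0.055, -0.019, 0.072], 'width': 87.7249926673149}
scene {'fx': 511.15335538904134, 'fy': 511.15335538904134, 'cx': 328.3040560058727, 'cy': 237.4348465065493, 'dist': array([-0.14856381,  0.        ,  0.        ,  0.        ,  0.        ]), 'origin': array([ 900.76735164, -491.77931186, 1077.31753863]), 'attitude': array([-2.51450763, -0.72776892,  0.21878543])}
axle [([298.3, 244.8], 0.77)]
push_peg [([312.3, 242.4], 0.81)]
pawl_pivot [([315.8, 197.3], 0.72)]
pawl_tab [([288.8, 190.7], 0.97), ([317.6, 194.8], 0.52)]
winch [([301.7, 266.2], 0.89)]
top {'fx': 464.17623396261035, 'fy': 464.17623396261035, 'cx': 327.08009654260303, 'cy': 231.26155165199688, 'dist': array([-0.12323589,  0.        ,  0.        ,  0.        ,  0.        ]), 'origin': array([549.13820341,  -8.03654292, 977.61536472]), 'attitude': array([-2.18065549,  2.20789345, -0.07901089])}
axle [([350.2, 271.2], 0.93)]
push_peg [([356.3, 248.5], 0.67)]
pawl_pivot [([289.4, 284.8], 0.61)]
pawl_tab [([320.3, 304.6], 0.79), ([348.6, 268.1], 0.5)]
winch [([217.1, 216.6], 0.7), ([347.5, 267.4], 0.69)]
182.0 {'fx': 346.8790175730345, 'fy': 346.8790175730345, 'cx': 319.4257134041378, 'cy': 240.24968711758427, 'dist': array([-0.04493865,  0.        ,  0.        ,  0.        ,  0.        ]), 'T_tool_cam': array([[-9.67481694e-04, -9.62658542e-01, -2.70716817e-01,
         7.46103973e+01],
       [ 9.99999202e-01, -7.11521653e-04, -1.04363123e-03,
        -2.68662505e-01],
       [ 8.12039638e-04, -2.70717611e-01,  9.62658463e-01,
         2.03200082e+01],
       [ 0.00000000e+00,  0.00000000e+00,  0.00000000e+00,
         1.00000000e+00]])}
```

View pics/scene0.png

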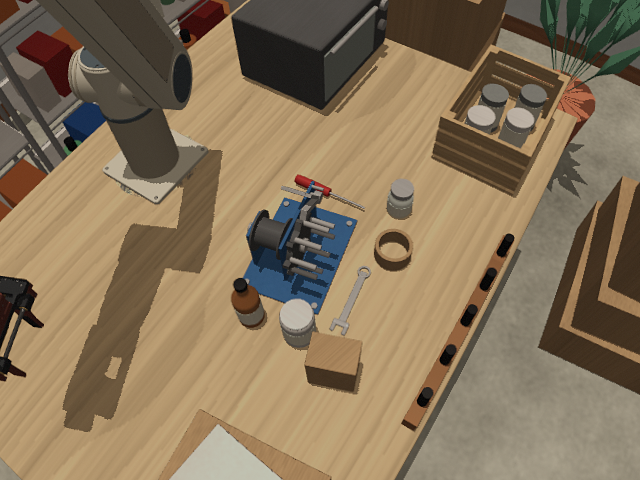

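View pics/top0.png

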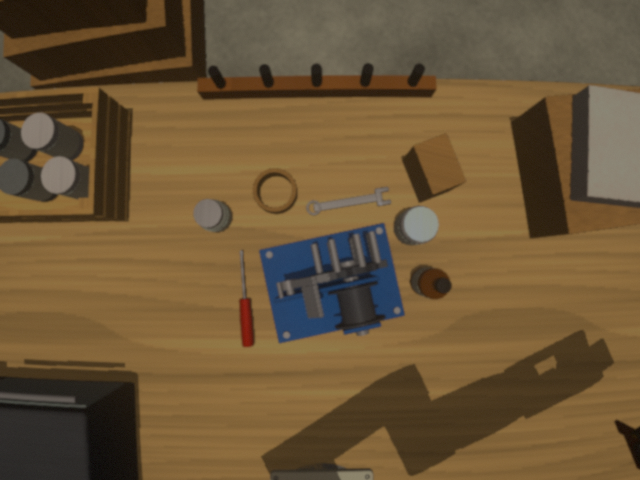

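```bash
cat > h.py <<'E'
import numpy as np, cv2
from scipy.spatial.transform import Rotation as R
from scipy.optimize import least_squares
def proj(ci,P):
    Rm=R.from_rotvec(ci["attitude"]).as_matrix()  # cam->world
    Pc=(np.atleast_2d(P)-ci["origin"])@Rm
    K=np.array([[ci["fx"],0,ci["cx"]],[0,ci["fy"],ci["cy"]],[0,0,1]])
    return cv2.projectPoints(Pc.reshape(-1,1,3),np.zeros(3),np.zeros(3),K,ci["dist"])[0].reshape(-1,2)
def wp(p,P):
    c,s=np.cos(p[2]),np.sin(p[2]); P=np.atleast_2d(P).astype(float)
    return np.c_[p[0]+c*P[:,0]-s*P[:,1],p[1]+s*P[:,0]+c*P[:,1],P[:,2]]
PT={"axle":[0,0,115],"pawl_pivot":[-113,0,140],"pawl_tab":[-64,-40,210],"winch":[0,0,0],"push_peg":[22,36,169]}
E
python3 - <<'E'
from h import *
from workcell import ctrl
L={"scene":{"axle":[298.3,244.8],"push_peg":[312.3,242.4],"pawl_pivot":[315.8,197.3],"pawl_tab":[288.8,190.7],"winch":[301.7,266.2]},
"top":{"axle":[350.2,271.2],"push_peg":[356.3,248.5],"pawl_pivot":[289.4,284.8],"pawl_tab":[320.3,304.6],"winch":[347.5,267.4]}}
ci={n:ctrl.camera_info(n) for n in L}
def res(p,raw=False):
    r=np.array([proj(ci[n],wp(p,PT[k]))[0]-L[n][k] for n in L for k in L[n]])
    return r if raw else r.ravel()
best=None
for y in np.arange(-3,3.2,.5):
    s=least_squares(res,[500,0,y],loss="soft_l1",x_scale=[100,100,1])
    if best is None or s.cost<best.cost: best=s
print(best.x,best.cost); print(res(best.x,True).round(1))
p=best.x
for n in L:
    im=cv2.imread(f"pics/{n}0.png")
    a=np.arange(8)*np.pi/4
    # pegs: push peg at angle atan2(22,54) from vertical
    pts=[]
    th=np.deg2rad(22.5)+a
    for t in th:
        e=[[58*np.sin(t),y,115+58*np.cos(t)] for y in (7,62)]
        q=proj(ci[n],wp(p,e)); cv2.line(im,*[tuple(int(v) for v in x) for x in q],(0,255,255),1)
    def pl(P,c):
        q=proj(ci[n],wp(p,P)); cv2.polylines(im,[q.round().astype(int)],True,c,1)
    pl([[-143,-22,154],[47,-22,154]],(0,255,0))
    pl([[0,-30,115],[0,-98,115]],(255,0,255))
    pl([[-113,0,140],[-64,0,210]],(0,0,255)); pl([[-64,0,210],[-64,-62,210]],(0,0,255))
    c=proj(ci[n],wp(p,[[-40,-20,100]]))[0].astype(int)
    x0,y0=max(c[0]-130,0),max(c[1]-100,0)
    cv2.imwrite(f"pics/{n}_ov.png",cv2.resize(im[y0:y0+200,x0:x0+260],None,fx=3,fy=3))
    q=cv2.imread(f"pics/{n}0.png"); cv2.imwrite(f"pics/{n}_crop.png",cv2.resize(q[y0:y0+200,x0:x0+260],None,fx=3,fy=3,interpolation=cv2.INTER_CUBIC))
    print(n,x0,y0)
E
```

```text
[531.74494034 -56.99796979  -1.33608829] 10.684110596459066
[[ 0.  -2.3]
 [-3.1  0.4]
 [-0.4 -1.4]
 [-0.3 -1.1]
 [-0.3  0.8]
 [-0.9 -1.9]
 [ 1.9 -1.7]
 [-0.2  0.2]
 [ 0.6 -1. ]
 [-1.3  0.9]]
scene 166 128
top 200 184
```

View pics/top_ov.png

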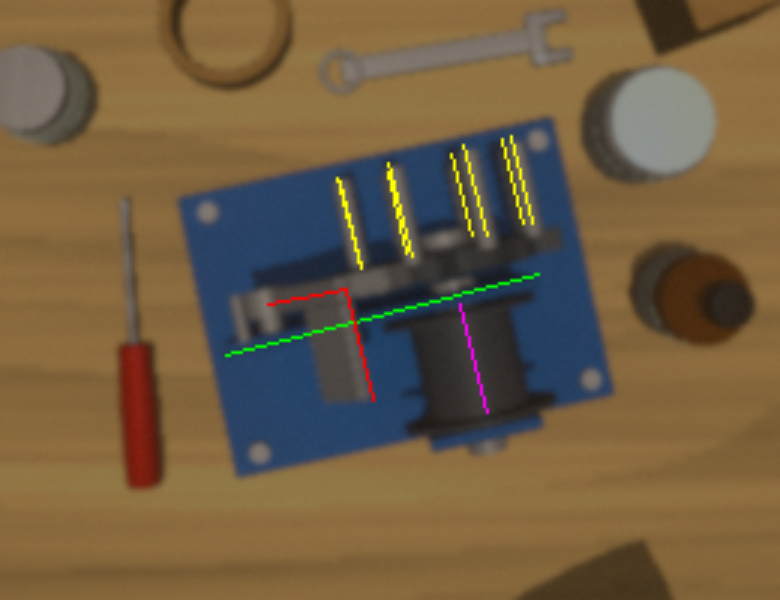

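View pics/scene_ov.png

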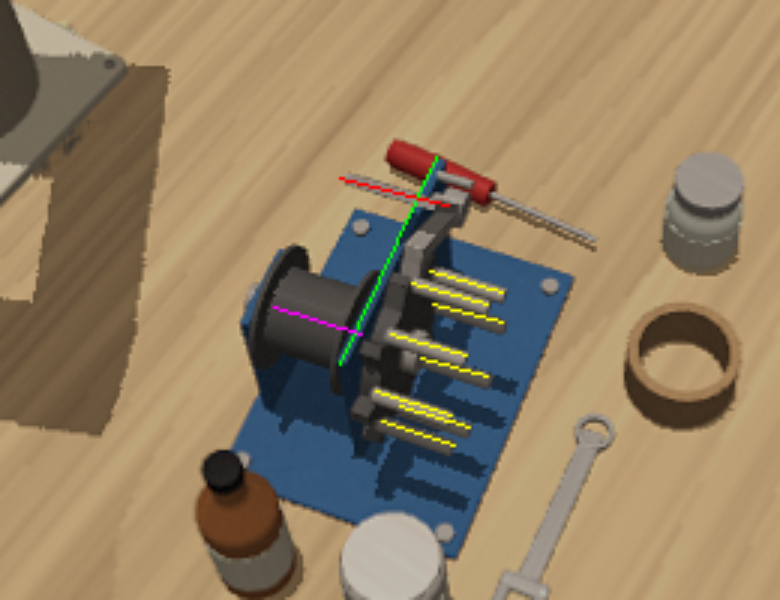

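View pics/scene_crop.png

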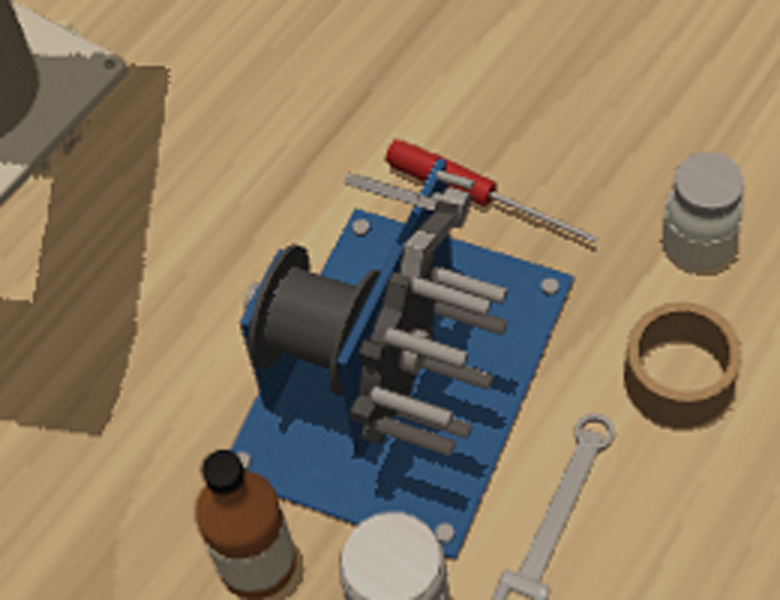

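```bash
cat >> h.py <<'E'
WP=np.array([531.745,-56.998,-1.33609])
def state(ctrl,p=WP):
    o=ctrl.get_obs(); Rm=R.from_rotvec(o["orientation"]).as_matrix()
    d=o["ee_pos"][:2]-p[:2]; c,s=np.cos(p[2]),np.sin(p[2])
    x,y=c*d[0]+s*d[1],-s*d[0]+c*d[1]
    yawx=np.degrees(np.arctan2(Rm[1,0],Rm[0,0]))
    print("t %.2f winch-frame tip x %.1f y %.1f z %.1f | toolx yaw-err(deg) %.2f toolz %s F %s w %.1f"%(o["t"],x,y,o["ee_pos"][2]-182,yawx-np.degrees(p[2])-180,Rm[:,2].round(4),np.round(o["ft_force"],1),o["width"]))
    return o
E
python3 -c "
from h import *; from workcell import ctrl
state(ctrl)"
```

```text
t 0.60 winch-frame tip x 430.5 y -366.2 z 222.7 | toolx yaw-err(deg) -77.27 toolz [ 0.  0. -1.] F [ 0.8 -0.6 -0.8] w 87.8
```

>>> jog_arm([
  [[0,0,-0.006,0,0,-7.02,1],[0,0,-0.006,0,0,-7.02,1],[0,0,-0.006,0,0,-7.02,1],[0,0,-0.006,0,0,-7.02,1],[0,0,-0.006,0,0,-7.02,1],[0,0,-0.006,0,0,-7.02,1],[0,0,-0.006,0,0,-7.02,1],[0,0,-0.006,0,0,-7.02,1],[0,0,-0.006,0,0,-7.02,1],[0,0,-0.006,0,0,-7.02,1],[0,0,-0.006,0,0,-7.02,1],[0,0,0,0,0,0,1],[0,0,0,0,0,0,1]],
])

```text
t: 1.68
ee_pos: [275.7, -560.9, 470.9]
orientation: [1.951, 2.461, -0.0]
ft_force: [0.5, -0.2, -0.8]
width: 4.5
```

```bash
python3 -c "
from h import *; from workcell import ctrl
state(ctrl)"
```

```text
t 1.68 winch-frame tip x 430.5 y -366.2 z 288.9 | toolx yaw-err(deg) -0.27 toolz [ 3.e-04 -7.e-04 -1.e+00] F [ 0.5 -0.2 -0.8] w 4.5
```

>>> jog_arm([
  [[0.0285,0.0204,0,0,0,0,1],[0.0285,0.0204,0,0,0,0,1],[0.0285,0.0204,0,0,0,0,1],[0.0285,0.0204,0,0,0,0,1],[0.0285,0.0204,0,0,0,0,1],[0.0285,0.0204,0,0,0,0,1],[0.0285,0.0204,0,0,0,0,1],[0.0285,0.0204,0,0,0,0,1],[0.0285,0.0204,0,0,0,0,1],[0.0285,0.0204,0,0,0,0,1],[0.0285,0.0204,0,0,0,0,1],[0.0285,0.0204,0,0,0,0,1],[0.0285,0.0204,0,0,0,0,1],[0.0285,0.0204,0,0,0,0,1],[0.0285,0.0204,0,0,0,0,1],[0.0285,0.0204,0,0,0,-0.27,1],[0,0,0,0,0,0,1],[0,0,0,0,0,0,1]],
])

```text
t: 3.18
ee_pos: [487.8, -40.2, 470.2]
orientation: [-1.941, -2.47, 0.001]
ft_force: [-0.3, -0.7, -0.2]
width: 0.4
```

```bash
cat >> h.py <<'E'
def wristci(ctrl,o):
    ci=dict(ctrl.camera_info("wrist")); T=ci["T_tool_cam"]; Rm=R.from_rotvec(o["orientation"]).as_matrix()
    ci["origin"]=o["ee_pos"]+Rm@T[:3,3]; ci["attitude"]=R.from_matrix(Rm@T[:3,:3]).as_rotvec(); return ci
E
python3 - <<'E'
from h import *; from workcell import ctrl
import pickle
o=state(ctrl); im=ctrl.get_image("wrist"); ci=wristci(ctrl,o)
cv2.imwrite("pics/w1.png",im[:,:,::-1])
im=im[:,:,::-1].copy()
for k in PT:
    if k=="winch": continue
    print(k,proj(ci,wp(WP,PT[k]))[0].round(1),[(np.round(d["uv"],1).tolist(),round(d["p"],2)) for d in ctrl.landmark_of(k,"wrist")][:2])
for t in np.deg2rad(22.5)+np.arange(8)*np.pi/4:
    q=proj(ci,wp(WP,[[58*np.sin(t),y,115+58*np.cos(t)] for y in (7,62)])); cv2.line(im,*[tuple(int(v) for v in x) for x in q],(0,255,255),1)
for P in ([[-143,-22,154],[47,-22,154]],[[0,-30,115],[0,-98,115]],[[-113,0,140],[-64,0,210],[-64,-62,210]]):
    cv2.polylines(im,[proj(ci,wp(WP,P)).round().astype(int)],False,(0,0,255),1)
cv2.imwrite("pics/w1ov.png",im)
pickle.dump(ci,open("w1ci.pkl","wb"))
E
```

```text
t 3.18 winch-frame tip x -26.6 y -38.8 z 288.2 | toolx yaw-err(deg) 0.24 toolz [-8.e-04 -1.e-04 -1.e+00] F [-0.3 -0.7 -0.2] w 0.4
axle [357.7 247.2] [([355.9, 243.6], 0.79)]
pawl_pivot [365.  129.2] [([365.5, 129.8], 0.59)]
pawl_tab [317.6 198.4] [([323.5, 193.5], 0.95), ([502.6, 25.5], 0.45)]
push_peg [404.2 289.1] [([402.0, 287.8], 0.84)]
```

View pics/w1ov.png

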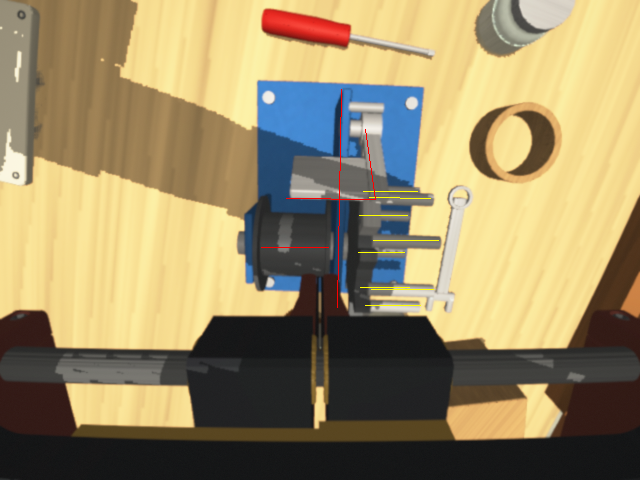

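```bash
python3 - <<'E'
from h import *; from workcell import ctrl
import pickle
L={"scene":{"axle":[298.3,244.8],"push_peg":[312.3,242.4],"pawl_pivot":[315.8,197.3],"pawl_tab":[288.8,190.7],"winch":[301.7,266.2]},
"top":{"axle":[350.2,271.2],"push_peg":[356.3,248.5],"pawl_pivot":[289.4,284.8],"pawl_tab":[320.3,304.6],"winch":[347.5,267.4]},
"wrist":{"axle":[355.9,243.6],"pawl_pivot":[365.5,129.8],"pawl_tab":[323.5,193.5],"push_peg":[402,287.8]}}
ci={n:ctrl.camera_info(n) for n in ("scene","top")}; ci["wrist"]=pickle.load(open("w1ci.pkl","rb"))
def pt(k,a):
    if k=="push_peg":
        t=np.deg2rad(22.5)-a; return [58*np.sin(t),36,115+58*np.cos(t)]
    return PT[k]
def res(p,raw=False):
    r=np.array([proj(ci[n],wp(p,pt(k,p[3])))[0]-L[n][k] for n in L for k in L[n]])
    return r if raw else np.r_[r.ravel(),p[3]/.06*1]
s=least_squares(res,[*WP,0],loss="soft_l1",x_scale=[100,100,1,.1])
print(s.x); print(res(s.x,True).round(1))
E
```

```text
[ 5.30291202e+02 -5.69080600e+01 -1.35846654e+00  4.01621743e-02]
[[-0.5 -2.6]
 [-3.7 -0.6]
 [ 0.2 -1.4]
 [-0.  -1.6]
 [-0.8  0.4]
 [-0.9 -1.1]
 [ 1.3 -0.5]
 [-0.5 -0.4]
 [-0.1 -0.9]
 [-1.3  1.6]
 [ 0.5  3.2]
 [ 0.8 -1.1]
 [-5.8  3. ]
 [ 0.4 -0.2]]
```

```bash
python3 - <<'E'
from h import *; from workcell import ctrl
for n in ("top","scene"):
    ci=ctrl.camera_info(n); im=cv2.imread(f"pics/{n}0.png"); h=cv2.cvtColor(im,cv2.COLOR_BGR2HSV)
    m=cv2.inRange(h,(100,110,40),(125,255,255))
    if n=="top": m[:220]=0
    nn,l,st,_=cv2.connectedComponentsWithStats(m); 
    c=np.argwhere(l==1+np.argmax(st[1:,4]))[:,::-1].astype(float)
    K=np.array([[ci["fx"],0,ci["cx"]],[0,ci["fy"],ci["cy"]],[0,0,1]])
    u=cv2.undistortPoints(c.reshape(-1,1,2),K,ci["dist"]).reshape(-1,2)
    d=np.c_[u,np.ones(len(u))]@R.from_rotvec(ci["attitude"]).as_matrix().T
    P=ci["origin"]+d*((8-ci["origin"][2])/d[:,2])[:,None]
    hull=cv2.convexHull(P[:,:2].astype(np.float32))
    r=cv2.minAreaRect(hull); print(n,len(c),r); b=cv2.boxPoints(r)
    print(cv2.approxPolyDP(hull,8,True).reshape(-1,2).round(1).tolist())
    cc=b-WP[:2]; 
E
```

```text
top 6471 ((502.75054931640625, -25.3472900390625), (193.95436096191406, 263.8756103515625), 11.59267520904541)
[[621.5, -133.3000030517578], [570.0, 120.9000015258789], [382.3999938964844, 83.0], [434.70001220703125, -171.89999389648438]]
scene 4986 ((500.6668701171875, -19.410873413085938), (206.98995971679688, 288.8567199707031), 11.51891803741455)
[[629.5999755859375, -138.5], [576.0, 121.4000015258789], [431.20001220703125, 113.80000305175781], [384.8999938964844, 81.30000305175781], [409.0, -87.9000015258789], [432.70001220703125, -159.0], [489.5, -168.60000610351562]]
```

```bash
python3 - <<'E'
from h import *; from workcell import ctrl
import pickle
L={"scene":{"axle":[298.3,244.8],"push_peg":[312.3,242.4],"pawl_pivot":[315.8,197.3],"pawl_tab":[288.8,190.7],"winch":[301.7,266.2]},
"top":{"axle":[350.2,271.2],"push_peg":[356.3,248.5],"pawl_pivot":[289.4,284.8],"pawl_tab":[320.3,304.6],"winch":[347.5,267.4]},
"wrist":{"axle":[355.9,243.6],"pawl_pivot":[365.5,129.8],"push_peg":[402,287.8]}}
ci={n:ctrl.camera_info(n) for n in ("scene","top")}; ci["wrist"]=pickle.load(open("w1ci.pkl","rb"))
def pt(k,a):
    if k=="push_peg":
        t=np.deg2rad(22.5)-a; return [58*np.sin(t),36,115+58*np.cos(t)]
    return PT[k]
def res(q,raw=False):
    p=[q[0],q[1],-1.367]
    r=np.array([proj(ci[n],wp(p,pt(k,q[2])))[0]-L[n][k] for n in L for k in L[n]])
    return r if raw else np.r_[r.ravel(),q[2]/.06*1]
s=least_squares(res,[*WP[:2],0],loss="soft_l1",x_scale=[100,100,.1])
print(s.x); print(res(s.x,True).round(1).tolist())
p=[s.x[0],s.x[1],-1.367]
d=np.array([502.75,-25.35])-p[:2]; c,sn=np.cos(p[2]),np.sin(p[2]); print("base centre in winch",c*d[0]+sn*d[1],-sn*d[0]+c*d[1])
for n in ("wrist","scene","top"):
    im=cv2.imread("pics/w1.png" if n=="wrist" else f"pics/{n}0.png"); k=4 if n!="wrist" else 2
    im=cv2.resize(im,None,fx=k,fy=k,interpolation=cv2.INTER_CUBIC)
    def pl(P,col):
        q=proj(ci[n],wp(p,P))*k+k/2-.5; cv2.polylines(im,[q.round().astype(int)],False,col,1)
    for t in np.deg2rad(22.5)-s.x[2]+np.arange(8)*np.pi/4:
        if np.cos(t)>-.1: pl([[58*np.sin(t),y,115+58*np.cos(t)] for y in (7,62)],(0,255,255))
    pl([[-143,-18,154],[47,-18,154],[47,-26,154],[-143,-26,154],[-143,-18,154]],(0,255,0))
    pl([[-113,0,140],[-64,0,210],[-64,-62,210]],(0,0,255))
    a=np.linspace(0,2*np.pi,40)
    pl(np.c_[48*np.cos(a),0*a-98,115+48*np.sin(a)],(255,0,255))
    pl(np.c_[48*np.cos(a),0*a-30,115+48*np.sin(a)],(255,0,255))
    cc=(proj(ci[n],wp(p,[-40,-20,100]))[0]*k).astype(int)
    x0,y0=max(cc[0]-390,0),max(cc[1]-290,0)
    cv2.imwrite(f"pics/{n}_ov2.png",im[y0:y0+580,x0:x0+780])
E
```

```text
[ 5.29929595e+02 -5.77611526e+01  6.23348236e-02]
[[-0.9, -2.4], [-4.0, -0.9], [0.2, -1.1], [-0.1, -1.4], [-1.1, 0.6], [-0.5, -0.9], [1.3, -0.1], [-0.2, -0.7], [0.1, -0.9], [-0.9, 1.7], [-0.1, 3.9], [1.3, -0.2], [-0.3, -0.2]]
base centre in winch -37.24125233897674 -20.057475706536742
```

View pics/wrist_ov2.png

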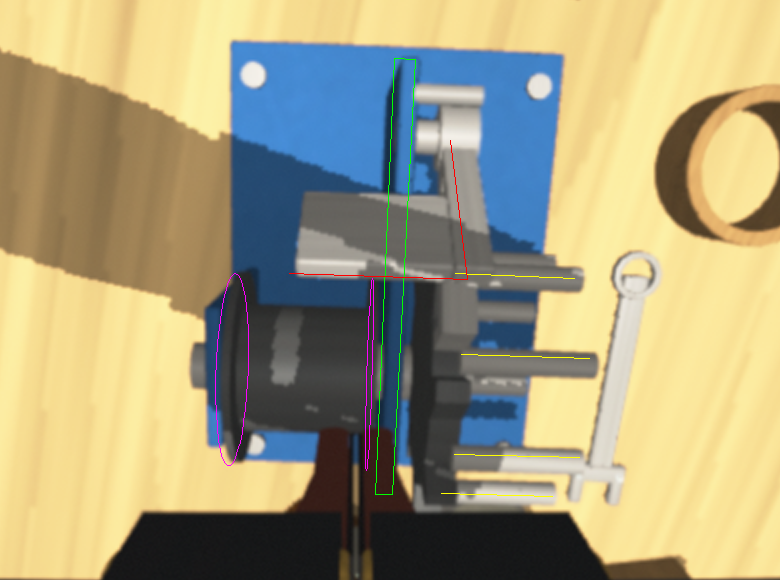

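View pics/top_ov2.png

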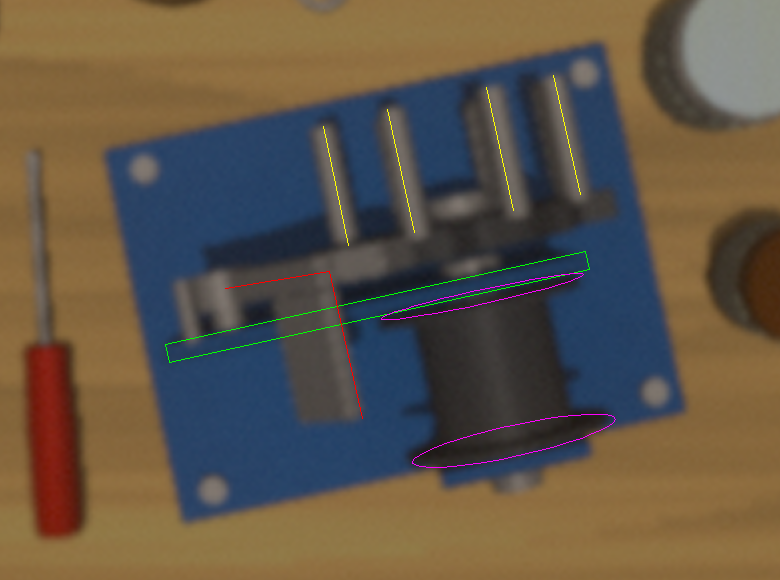

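View pics/scene_ov2.png

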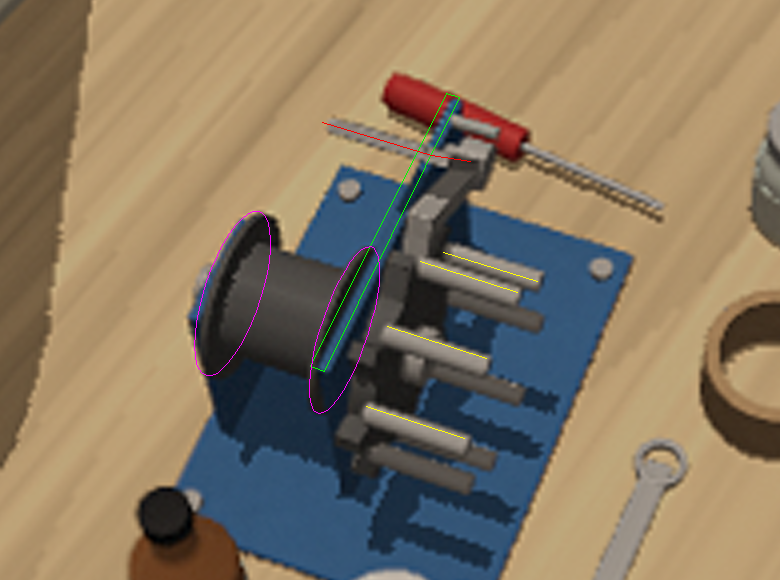

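```bash
sed -i 's/^WP=.*/WP=np.array([530.2,-57.5,-1.367])/; s/p=WP):/p=None):\n    p=WP/' h.py; cat >> h.py <<'E'
E
python3 -c "
from h import *; from workcell import ctrl
state(ctrl)"
```

```text
t 3.43 winch-frame tip x -23.2 y -39.1 z 288.5 | toolx yaw-err(deg) 1.84 toolz [-4.e-04 -1.e-04 -1.e+00] F [0.4 0.7 0.5] w 0.5
```

>>> jog_arm([
  [[0,0,0.018,0,0,1.84,1],[0,0,0.018,0,0,0,1],[0,0,0.018,0,0,0,1],[0,0,0.018,0,0,0,1],[0,0,0.018,0,0,0,1],[0,0,0.018,0,0,0,1],[0,0,0,0,0,0,1],[0,0,0,0,0,0,1]],
])

```text
t: 4.1
ee_pos: [487.2, -42.5, 362.3]
orientation: [-1.982, -2.435, 0.002]
ft_force: [-0.5, -0.4, 0.1]
width: 0.5
```

```bash
python3 -c "
from h import *; from workcell import ctrl
state(ctrl)"
```

```text
t 4.10 winch-frame tip x -23.4 y -39.0 z 180.3 | toolx yaw-err(deg) 0.04 toolz [-2.e-03  2.e-04 -1.e+00] F [-0.5 -0.4  0.1] w 0.5
```

>>> jog_arm([
  [[0.005,0,0,0,0,0,1],[0.005,0,0,0,0,0,1],[0.005,0,0,0,0,0,1],[0.005,0,0,0,0,0,1],[0.005,0,0,0,0,0,1],[0.005,0,0,0,0,0,1],[0.005,0,0,0,0,0,1],[0.005,0,0,0,0,0,1],[0.005,0,0,0,0,0,1],[0.005,0,0,0,0,0,1],[0.005,0,0,0,0,0,1],[0.005,0,0,0,0,0,1],[0.005,0,0,0,0,0,1],[0.005,0,0,0,0,0,1],[0.005,0,0,0,0,0,1],[0.005,0,0,0,0,0,1],[0.005,0,0,0,0,0,1],[0.005,0,0,0,0,0,1],[0.005,0,0,0,0,0,1],[0.005,0,0,0,0,0,1]],
])

```text
t: 5.77
ee_pos: [467.0, 56.7, 362.7]
orientation: [-1.981, -2.438, 0.0]
ft_force: [0.4, -3.7, -0.6]
width: 0.5
```

>>> jog_arm([
  [[0.001,0,0,0,0,0,1],[0,0,0,0,0,0,1],[0,0,0,0,0,0,1],[0,0,0,0,0,0,1]],
])

```text
t: 6.1
ee_pos: [466.9, 57.0, 362.7]
orientation: [1.98, 2.438, -0.001]
ft_force: [1.0, -4.4, -0.0]
width: 0.4
```

```bash
cat > snap.py <<'E'
import sys
from h import *; from workcell import ctrl
def snap(tag,names):
    o=state(ctrl)
    for n in names:
        im=ctrl.get_image(n)[:,:,::-1]; ci=wristci(ctrl,o) if n=="wrist" else ctrl.camera_info(n)
        k=2 if n=="wrist" else 4
        cc=(proj(ci,wp(WP,[-40,-20,100]))[0]*k).astype(int)
        b=cv2.resize(im,None,fx=k,fy=k,interpolation=cv2.INTER_CUBIC); x0,y0=max(cc[0]-390,0),max(cc[1]-290,0)
        cv2.imwrite(f"pics/{tag}_{n}.png",b[y0:y0+580,x0:x0+780])
        for q in ("pawl_tab","push_peg"):
            print(n,q,[(np.round(d["uv"],1).tolist(),round(d["p"],2)) for d in ctrl.landmark_of(q,n)][:2])
snap(sys.argv[1],sys.argv[2:])
E
python3 snap.py a scene top
```

```text
t 6.10 winch-frame tip x -124.9 y -38.8 z 180.7 | toolx yaw-err(deg) 0.16 toolz [ 2.e-04 -7.e-04 -1.e+00] F [ 1.  -4.4 -0. ] w 0.4
scene pawl_tab [([306.5, 156.8], 0.57)]
scene push_peg [([310.6, 245.3], 0.86), ([328.7, 193.0], 0.55)]
top pawl_tab []
top push_peg [([355.9, 247.9], 0.73)]
```

View pics/a_scene.png

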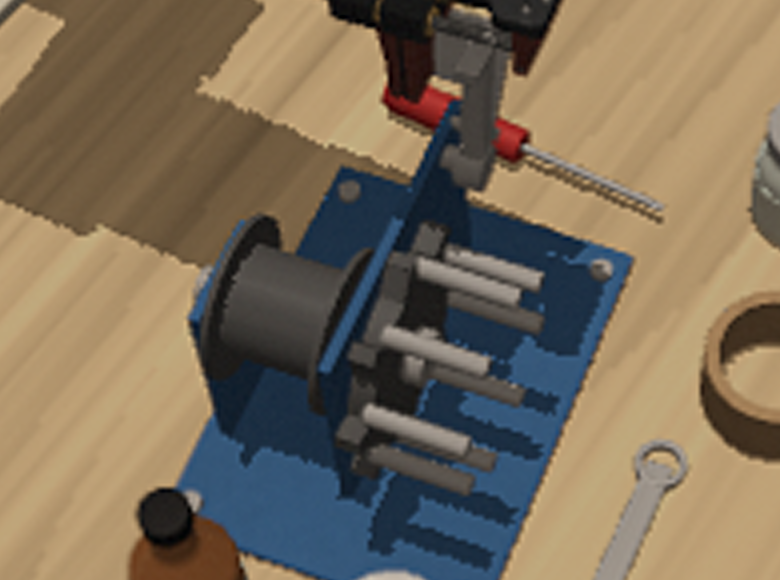

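>>> jog_arm([
  [[-0.005,0,0,0,0,0,1],[-0.01,0,0,0,0,0,1],[-0.015,0,0,0,0,0,1],[0,0,-0.02,0,0,0,1],[0,0,-0.035,0,0,0,1],[0,0,-0.035,0,0,0,1],[0,0,-0.01,0,0,0,1],[-0.035,0.02,0,0,0,0,1],[-0.035,0.02,0,0,0,0,1],[-0.03,0.02,0,0,0,0,1],[-0.02,0.01,0,0,0,0,1],[-0.02,0.005,0,0,0,0,1],[0,0,0,0,0,0,1],[0,0,0,0,0,0,1]],
])

```text
t: 7.57
ee_pos: [575.1, -94.8, 461.8]
orientation: [-1.982, -2.435, 0.0]
ft_force: [-0.6, -0.0, -0.0]
width: 0.6
```

```bash
python3 snap.py b wrist scene
```

```text
t 7.57 winch-frame tip x 45.7 y 36.4 z 279.8 | toolx yaw-err(deg) 0.03 toolz [-1.3e-03  9.0e-04 -1.0e+00] F [-0.6 -0.  -0. ] w 0.6
wrist pawl_tab [([294.5, 166.3], 0.72)]
wrist push_peg [([323.1, 207.6], 0.87)]
scene pawl_tab [([308.2, 159.5], 0.58)]
scene push_peg [([312.3, 243.2], 0.97)]
```

View pics/b_wrist.png

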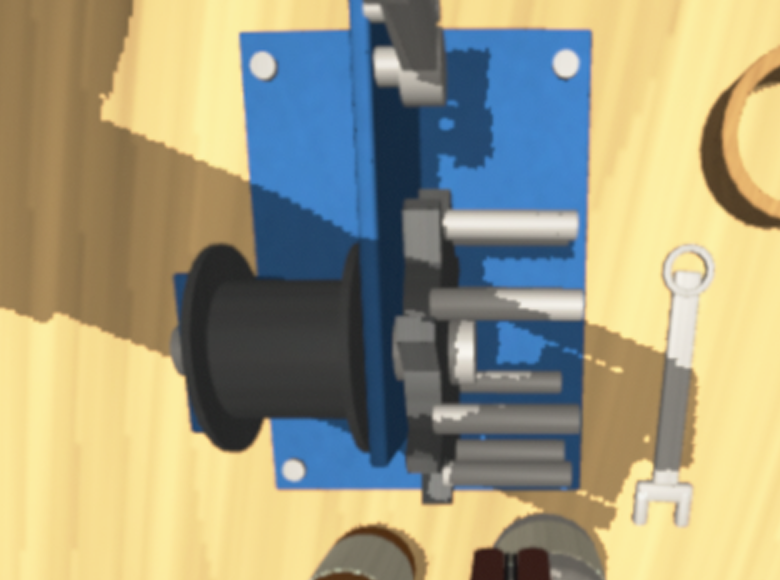

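View pics/b_scene.png

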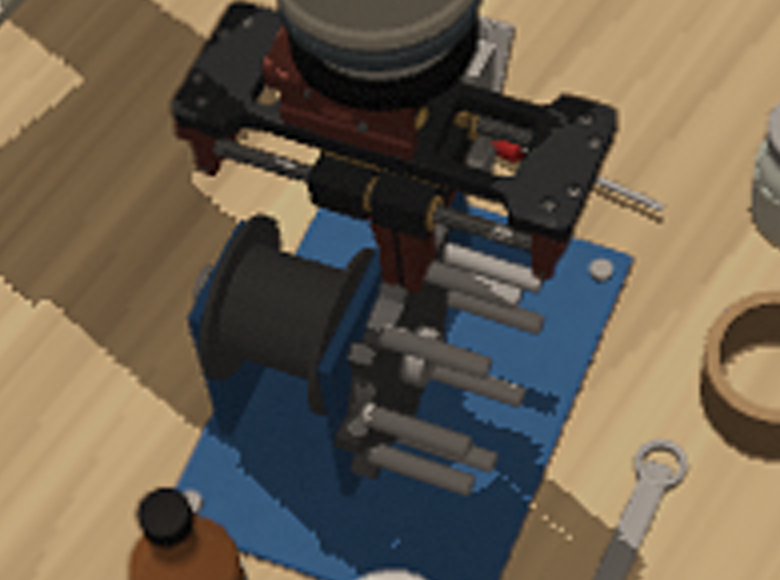

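```bash
python3 - <<'E'
from h import *; from workcell import ctrl
o=state(ctrl); ci=wristci(ctrl,o); k=2
cc=(proj(ci,wp(WP,[-40,-20,100]))[0]*k).astype(int); off=np.array([max(cc[0]-390,0),max(cc[1]-290,0)])
for a in (-.1,-.05,0,.05,.1):
    r=[]
    for th in (-67.5,-22.5,22.5,67.5):
        t=np.deg2rad(th)-a
        r.append((proj(ci,wp(WP,[58*np.sin(t),36,115+58*np.cos(t)]))[0]*k+.5-off).round(0).tolist())
    print(a,r)
E
```

```text
t 7.87 winch-frame tip x 43.8 y 36.4 z 280.8 | toolx yaw-err(deg) 0.20 toolz [ 1.e-04  2.e-04 -1.e+00] F [ 0.1 -0.7 -0. ] w 0.3
-0.1 [[509.0, 236.0], [509.0, 325.0], [508.0, 435.0], [509.0, 479.0]]
-0.05 [[509.0, 233.0], [509.0, 317.0], [508.0, 429.0], [509.0, 479.0]]
0 [[509.0, 231.0], [509.0, 310.0], [508.0, 423.0], [509.0, 478.0]]
0.05 [[509.0, 228.0], [509.0, 303.0], [508.0, 417.0], [509.0, 477.0]]
0.1 [[509.0, 227.0], [509.0, 296.0], [508.0, 411.0], [509.0, 476.0]]
```

>>> jog_arm([
  [[0,0,0.02,0,0,0,1],[0,0,0.02,0,0,0,1],[0,0,0.02,0,0,0,1],[0,0,0.02,0,0,0,1],[0,0,0.02,0,0,0,1],[0,0,0.015,0,0,0,1],[0,0,0.008,0,0,0,1],[0,0,0,0,0,0,1],[0,0,0,0,0,0,1]],
])

```text
t: 8.62
ee_pos: [575.2, -93.6, 340.0]
orientation: [-1.98, -2.439, 0.0]
ft_force: [-0.4, -0.3, -0.3]
width: 0.4
```

```bash
python3 snap.py c scene wrist
```

```text
t 8.62 winch-frame tip x 44.5 y 36.8 z 158.0 | toolx yaw-err(deg) 0.17 toolz [-0.  0. -1.] F [-0.4 -0.3 -0.3] w 0.4
scene pawl_tab [([335.2, 369.7], 0.23)]
scene push_peg [([309.6, 245.3], 0.75)]
wrist pawl_tab []
wrist push_peg [([430.3, 214.9], 0.69), ([320.0, 254.2], 0.68)]
```

View pics/c_wrist.png

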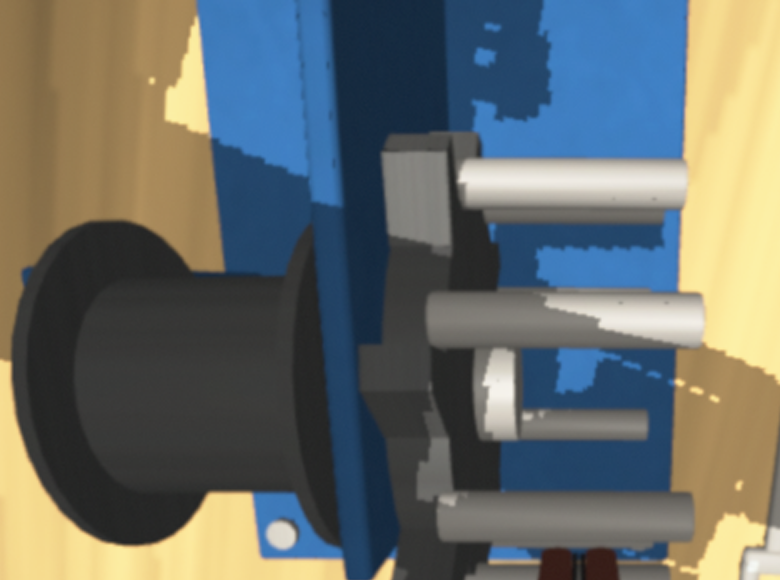

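View pics/c_scene.png

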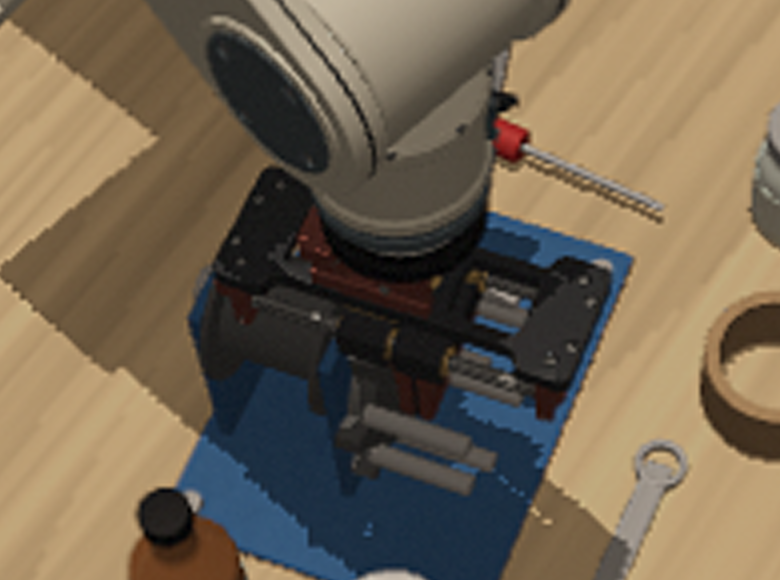

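>>> jog_arm([
  [[0.003,0,0,0,0,0,1],[0.003,0,0,0,0,0,1],[0.003,0,0,0,0,0,1],[0.003,0,0,0,0,0,1],[0.003,0,0,0,0,0,1],[0.003,0,0,0,0,0,1],[0.003,0,0,0,0,0,1],[0.003,0,0,0,0,0,1],[0.003,0,0,0,0,0,1],[0.003,0,0,0,0,0,1],[0.003,0,0,0,0,0,1],[0.003,0,0,0,0,0,1],[0.003,0,0,0,0,0,1],[0.003,0,0,0,0,0,1],[0.003,0,0,0,0,0,1],[0,0,0,0,0,0,1],[0,0,0,0,0,0,1]],
])

```text
t: 10.33
ee_pos: [565.5, -49.3, 339.4]
orientation: [-1.98, -2.437, 0.001]
ft_force: [-0.0, 0.4, -0.2]
width: 0.6
```

```bash
cat > ang.py <<'E'
import sys
from h import *; from workcell import ctrl
o=state(ctrl); im=ctrl.get_image("wrist")[:,:,::-1]; ci=wristci(ctrl,o); k=2
cc=(proj(ci,wp(WP,[-40,-20,100]))[0]*k).astype(int); off=np.array([max(cc[0]-390,0),max(cc[1]-290,0)])
b=cv2.resize(im,None,fx=k,fy=k,interpolation=cv2.INTER_CUBIC)[off[1]:off[1]+580,off[0]:off[0]+780]
cv2.imwrite(f"pics/{sys.argv[1]}_wrist.png",b)
for a in np.array([-.2,-.1,0,.1])+.785:
    print(round(a,2),[(th,(proj(ci,wp(WP,[58*np.sin(np.deg2rad(th)-a),36,115+58*np.cos(np.deg2rad(th)-a)]))[0]*k+.5-off).round(0).tolist()) for th in (-22.5,22.5,67.5,112.5)])
E
python3 ang.py d
```

```text
t 10.33 winch-frame tip x -0.8 y 36.2 z 157.4 | toolx yaw-err(deg) 0.16 toolz [-1.5e-03  8.0e-04 -1.0e+00] F [-0.   0.4 -0.2] w 0.6
0.58 [(-22.5, [566.0, 289.0]), (22.5, [566.0, 466.0]), (67.5, [566.0, 607.0]), (112.5, [566.0, 604.0])]
0.68 [(-22.5, [566.0, 274.0]), (22.5, [566.0, 441.0]), (67.5, [566.0, 597.0]), (112.5, [566.0, 611.0])]
0.78 [(-22.5, [566.0, 262.0]), (22.5, [566.0, 416.0]), (67.5, [566.0, 585.0]), (112.5, [566.0, 616.0])]
0.88 [(-22.5, [566.0, 252.0]), (22.5, [566.0, 391.0]), (67.5, [565.0, 570.0]), (112.5, [566.0, 620.0])]
```

View pics/d_wrist.png

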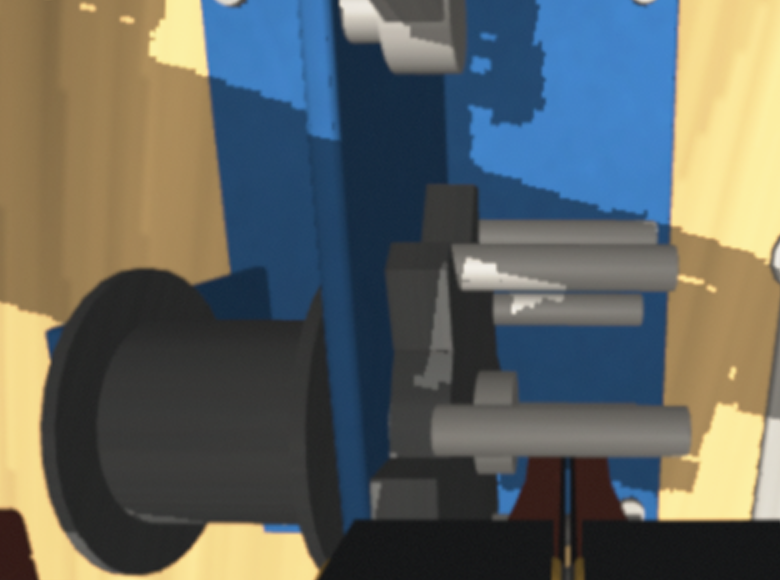

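>>> jog_arm([
  [[0.002,0,0,0,0,0,1],[0.002,0,0,0,0,0,1],[0.0005,0,0,0,0,0,1],[0,0,0,0,0,0,1],[0,0,0,0,0,0,1]],
])

```text
t: 10.8
ee_pos: [564.9, -45.5, 339.6]
orientation: [-1.981, -2.438, 0.001]
ft_force: [0.0, -2.7, -2.1]
width: 0.4
```

```bash
python3 ang.py e
```

```text
t 10.80 winch-frame tip x -4.8 y 36.4 z 157.6 | toolx yaw-err(deg) 0.14 toolz [-6.e-04  0.e+00 -1.e+00] F [ 0.  -2.7 -2.1] w 0.4
0.58 [(-22.5, [565.0, 293.0]), (22.5, [564.0, 470.0]), (67.5, [565.0, 608.0]), (112.5, [565.0, 603.0])]
0.68 [(-22.5, [565.0, 278.0]), (22.5, [564.0, 445.0]), (67.5, [565.0, 598.0]), (112.5, [565.0, 610.0])]
0.78 [(-22.5, [565.0, 265.0]), (22.5, [565.0, 420.0]), (67.5, [564.0, 586.0]), (112.5, [565.0, 615.0])]
0.88 [(-22.5, [565.0, 255.0]), (22.5, [565.0, 395.0]), (67.5, [564.0, 572.0]), (112.5, [565.0, 619.0])]
```

View pics/e_wrist.png

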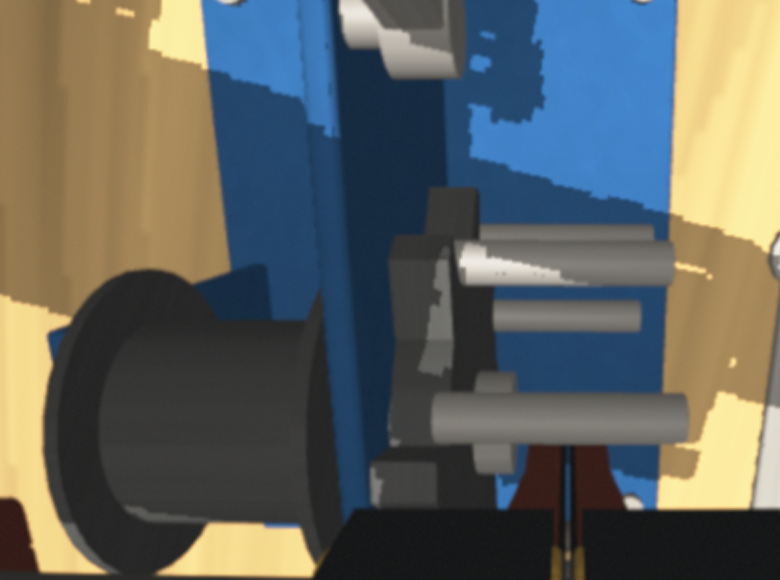

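>>> jog_arm([
  [[-0.002,0,0,0,0,0,1],[-0.003,0,0,0,0,0,1],[0,0,0,0,0,0,1],[0,0,-0.02,0,0,0,1],[0,0,-0.03,0,0,0,1],[0,0,-0.035,0,0,0,1],[0,0,-0.03,0,0,0,1],[0,0,-0.01,0,0,0,1],[0,0,0,0,0,0,1],[0,0,0,0,0,0,1]],
])

```text
t: 11.68
ee_pos: [565.8, -50.2, 464.3]
orientation: [1.981, 2.438, 0.0]
ft_force: [-0.9, 0.4, -0.5]
width: 0.4
```

```bash
python3 ang.py f
```

```text
t 11.68 winch-frame tip x 0.1 y 36.3 z 282.3 | toolx yaw-err(deg) 0.14 toolz [ 3.e-04  2.e-04 -1.e+00] F [-0.9  0.4 -0.5] w 0.4
0.58 [(-22.5, [505.0, 283.0]), (22.5, [505.0, 382.0]), (67.5, [505.0, 476.0]), (112.5, [505.0, 495.0])]
0.68 [(-22.5, [505.0, 275.0]), (22.5, [505.0, 368.0]), (67.5, [505.0, 467.0]), (112.5, [505.0, 497.0])]
0.78 [(-22.5, [505.0, 269.0]), (22.5, [505.0, 353.0]), (67.5, [505.0, 457.0]), (112.5, [505.0, 498.0])]
0.88 [(-22.5, [505.0, 263.0]), (22.5, [505.0, 339.0]), (67.5, [505.0, 447.0]), (112.5, [505.0, 497.0])]
```

View pics/f_wrist.png

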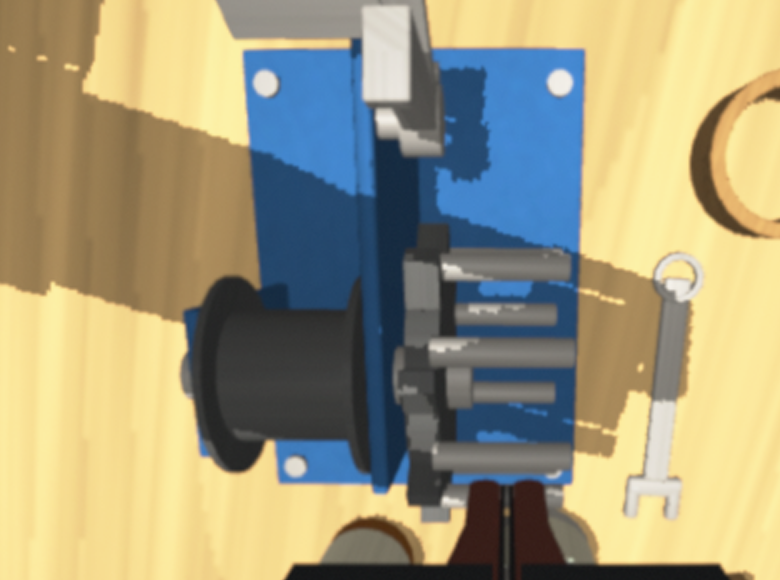

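>>> jog_arm([
  [[0.029,-0.0109,0,0,0,0,1],[0.029,-0.0109,0,0,0,0,1],[0.029,-0.0109,0,0,0,0,1],[0.029,-0.0109,0,0,0,0,1],[0.029,-0.0109,0,0,0,0,1],[0.029,-0.0109,0,0,0,0,1],[0.029,-0.0109,0,0,0,0,1],[0,0,0,0,0,0,1],[0,0,0.03,0,0,0,1],[0,0,0.03,0,0,0,1],[0,0,0.03,0,0,0,1],[0,0,0.012,0,0,0,1],[0,0,0,0,0,0,1],[0,0,0,0,0,0,1]],
])

```text
t: 12.9
ee_pos: [449.5, 132.4, 361.1]
orientation: [-1.98, -2.436, 0.005]
ft_force: [-0.0, -0.3, -0.4]
width: 0.6
```

```bash
python3 snap.py g scene wrist
```

```text
t 12.90 winch-frame tip x -202.3 y -40.6 z 179.1 | toolx yaw-err(deg) 0.13 toolz [-0.0039 -0.0011 -1.    ] F [-0.  -0.3 -0.4] w 0.6
scene pawl_tab [([306.9, 159.5], 0.61)]
scene push_peg [([320.0, 227.0], 0.96)]
wrist pawl_tab [([321.2, 405.1], 0.72)]
wrist push_peg [([469.5, 411.5], 0.33)]
```

View pics/g_wrist.png

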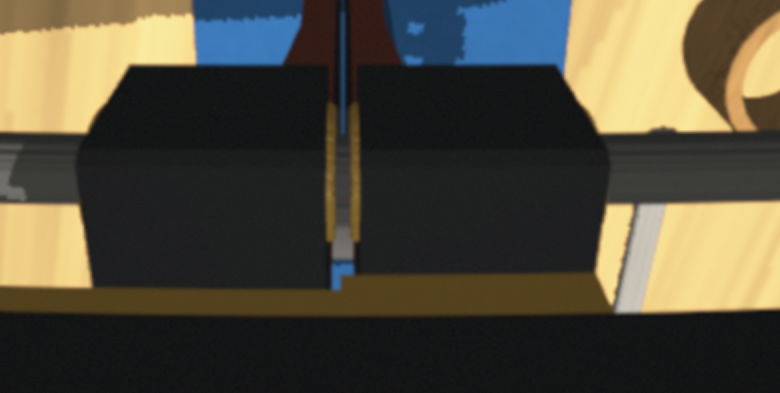

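View pics/g_scene.png

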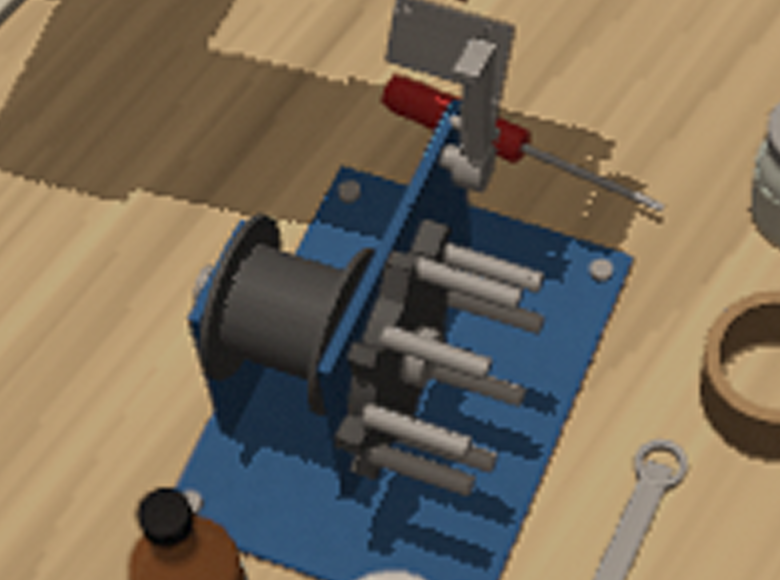

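>>> jog_arm([
  [[-0.005,0,0,0,0,0,1],[-0.005,0,0,0,0,0,1],[-0.005,0,0,0,0,0,1],[-0.005,0,0,0,0,0,1],[-0.005,0,0,0,0,0,1],[-0.005,0,0,0,0,0,1],[-0.005,0,0,0,0,0,1],[-0.005,0,0,0,0,0,1],[-0.005,0,0,0,0,0,1],[-0.005,0,0,0,0,0,1],[-0.005,0,0,0,0,0,1],[-0.005,0,0,0,0,0,1],[-0.005,0,0,0,0,0,1],[-0.005,0,0,0,0,0,1],[-0.004,0,0,0,0,0,1],[0,0,0,0,0,0,1],[0,0,0,0,0,0,1],[0,0,0,0,0,0,1]],
])

```text
t: 14.7
ee_pos: [464.9, 60.3, 362.7]
orientation: [-1.981, -2.438, -0.0]
ft_force: [0.5, -0.2, 0.2]
width: 0.5
```

```bash
python3 snap.py i scene
```

```text
t 14.70 winch-frame tip x -128.6 y -40.1 z 180.7 | toolx yaw-err(deg) 0.14 toolz [-0.e+00  1.e-04 -1.e+00] F [ 0.5 -0.2  0.2] w 0.5
scene pawl_tab [([292.7, 180.3], 0.78), ([299.0, 266.7], 0.35)]
scene push_peg [([318.9, 226.2], 0.84)]
```

View pics/i_scene.png

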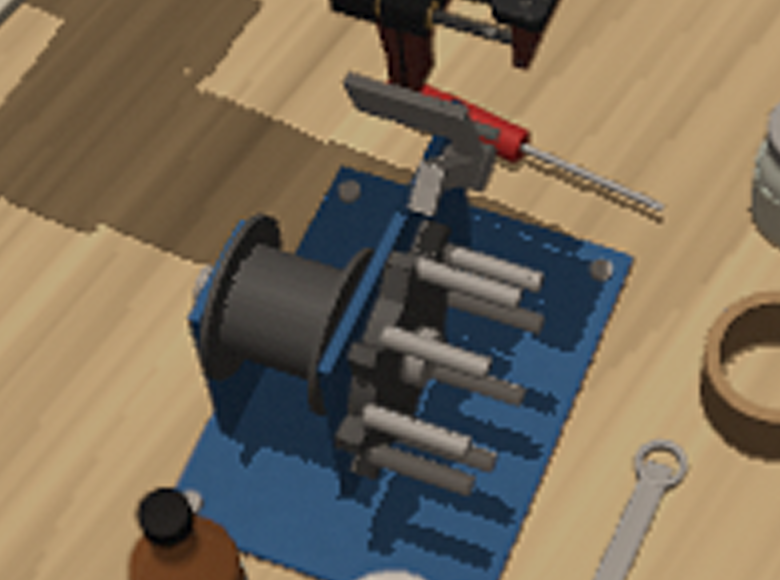

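>>> jog_arm([
  [[0,0,0,0,0,0,1],[0,0,0,0,0,0,1],[0,0,0,0,0,0,1],[0,0,0,0,0,0,1]],
])

```text
t: 15.18
ee_pos: [464.9, 60.4, 362.7]
orientation: [-1.981, -2.438, 0.0]
ft_force: [0.3, 0.9, -1.0]
width: 0.0
```

```bash
python3 snap.py j scene
```

```text
t 15.18 winch-frame tip x -128.7 y -40.1 z 180.7 | toolx yaw-err(deg) 0.15 toolz [-1.e-04 -0.e+00 -1.e+00] F [ 0.3  0.9 -1. ] w 0.0
scene pawl_tab [([288.1, 193.2], 0.62)]
scene push_peg [([320.3, 226.5], 0.82), ([393.0, 252.4], 0.2)]
```

View pics/j_scene.png

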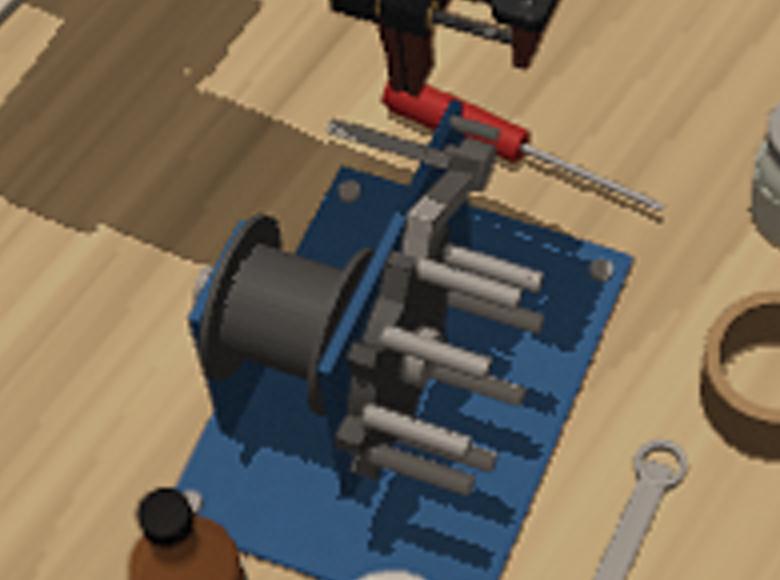

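>>> jog_arm([
  [[0.005,0,0,0,0,0,1],[0.015,0,0,0,0,0,1],[0.02,0,0,0,0,0,1],[0,0,-0.03,0,0,0,1],[0,0,-0.04,0,0,0,1],[0,0,-0.04,0,0,0,1],[0.03,0,-0.02,0,0,0,1],[0.03,0,0,0,0,0,1],[0.03,0,0,0,0,0,1],[0.03,0,0,0,0,0,1],[0,0,0,0,0,0,1],[0,0,0,0,0,0,1],[0,0,0,0,0,0,1]],
])

```text
t: 16.42
ee_pos: [431.9, 216.9, 492.5]
orientation: [1.98, 2.439, -0.001]
ft_force: [-0.4, -0.5, -0.1]
width: 0.5
```

```bash
python3 snap.py k scene top; python3 - <<'E'
from h import *; from workcell import ctrl
p=WP
for n in ("scene","top"):
    im=ctrl.get_image(n)[:,:,::-1]; cv2.imwrite(f"pics/{n}_end.png",im)
    a=cv2.imread(f"pics/{n}0.png"); 
    ci=ctrl.camera_info(n); cc=proj(ci,wp(WP,[-40,-20,100]))[0].astype(int); x0,y0=cc-[65,72]
    f=lambda z: cv2.resize(z[y0:y0+145,x0:x0+130],None,fx=3,fy=4,interpolation=cv2.INTER_CUBIC)
    cv2.imwrite(f"pics/{n}_cmp.png",np.hstack([f(a),f(im)]))
    for k in ("tin","jar","vinegar","spanner","driver","taperoll","carton"):
        r=ctrl.look_for(k,n); print(n,k,[(np.round(d["bbox"]).tolist(),round(d["p"],2)) for d in r[:1]])
E
```

```text
t 16.42 winch-frame tip x -288.6 y -40.7 z 310.5 | toolx yaw-err(deg) 0.20 toolz [-3.e-04 -5.e-04 -1.e+00] F [-0.4 -0.5 -0.1] w 0.5
scene pawl_tab [([288.5, 192.4], 0.96), ([300.3, 244.5], 0.48)]
scene push_peg [([319.6, 225.1], 0.65)]
top pawl_tab [([322.7, 306.0], 0.72)]
top push_peg [([333.8, 253.2], 0.58)]
scene tin [([280.0, 300.0, 316.0, 347.0], 0.94)]
scene jar [([389.0, 176.0, 414.0, 221.0], 0.89)]
scene vinegar [([234.0, 276.0, 259.0, 328.0], 0.86)]
scene spanner [([332.0, 266.0, 368.0, 332.0], 0.96)]
scene driver [([293.0, 175.0, 364.0, 206.0], 0.89)]
scene taperoll [([375.0, 228.0, 413.0, 273.0], 0.73)]
scene carton [([305.0, 330.0, 367.0, 392.0], 0.71)]
top tin [([393.0, 205.0, 438.0, 249.0], 0.74)]
top jar [([194.0, 200.0, 232.0, 236.0], 0.69)]
top vinegar [([411.0, 268.0, 452.0, 300.0], 0.74)]
top spanner [([308.0, 185.0, 390.0, 218.0], 0.92)]
top driver [([237.0, 248.0, 252.0, 348.0], 0.72)]
top taperoll [([254.0, 169.0, 299.0, 214.0], 0.74)]
top carton [([399.0, 134.0, 467.0, 199.0], 0.64)]
```

View pics/scene_cmp.png

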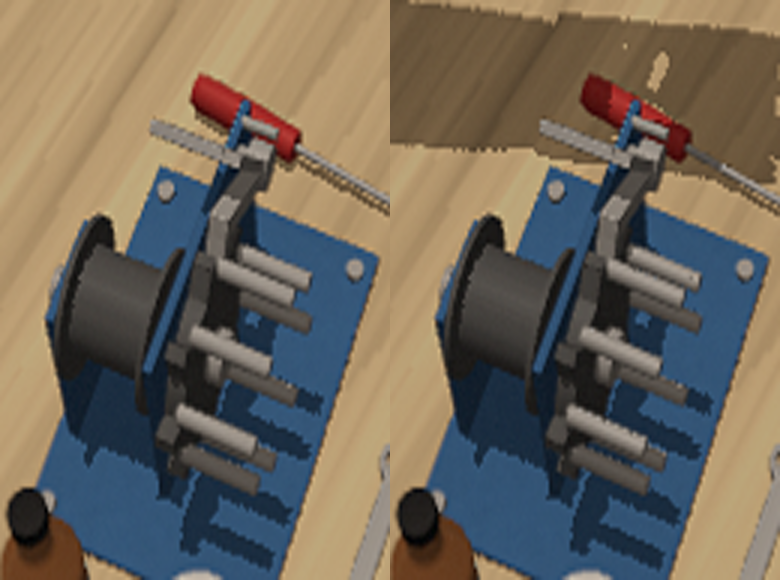

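View pics/top_cmp.png

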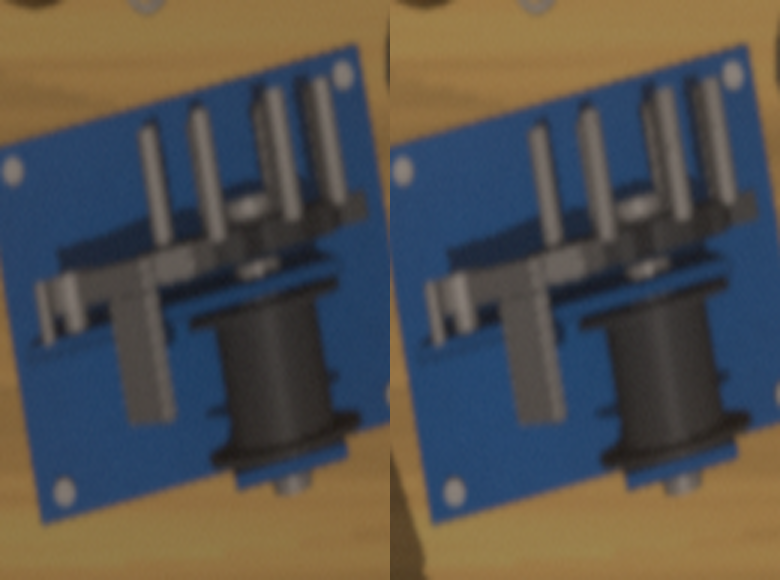

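View pics/scene_end.png

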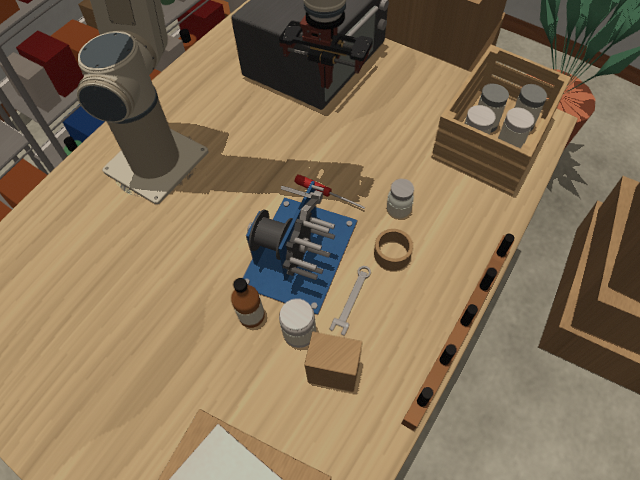

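```bash
python3 -c "
from h import *; from workcell import ctrl
state(ctrl); print(ctrl.close_job())"
```

```text
t 17.52 winch-frame tip x -288.6 y -40.5 z 310.7 | toolx yaw-err(deg) 0.15 toolz [-0. -0. -1.] F [-0.5 -0.2  0.2] w 0.5
the job is handed in; nothing more can be done
None
```

The winch is wound back one notch, with the pawl down in the next notch. I handed it in at 17.5 s of the 54 s allowed. No verdict was given.

- **Pawl up:** I flipped it over by its thumb tab with the closed fingertips, and it stayed on its parking stop. The push force rose to about 4 N.
- **Wheel back:** I pushed the top peg until the peg rows in the wrist picture gave a wheel angle of about 0.79–0.80 rad. The target was 0.785, and it started near 0.04. After I backed the finger off, the rows gave 0.79–0.82, still well inside the 0.18 play.
- **Pawl down:** I tipped it back from the far side. One picture caught it still falling, and half a second later it was down.

**Last checks:**
- In both camera views the pawl and pegs look the same as at the start, so the pawl is fully down and not resting on a tooth.
- The pushed peg's reported position moved across to the pawl side, as one notch backward should give.
- By eye the scene picture shows every bystander in its starting place. I did not compare their positions numerically.
- The arm was clear of the winch and the wrist force was near zero.

**Disagreements:**
- My first winch heading was about 1.8° off. The edges of the base plate showed this, and I corrected it before the first push.
- During the peg push, the finger position suggested 0.67 rad while the picture showed 0.73. I finished with a small correction of 4.5 mm and went by the picture.

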